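Lock a clevis pin with its R-clip

TASK

Push the steel pin fully home into the blue fork, so that its head sits against the fork and its cross-hole comes out on the other side. Then take the red-gripped R-clip from its wooden block and press its straight leg down through the pin's cross-hole until the bent leg has snapped round the pin and the red collar sits on the pin, feeling for the hole and never forcing anything, and let go. Leave the solder reel, the bottle and the roll of tape where they are.

Things in the scene. Friction and masses are not known exactly. Their poses are not given: they have to be found in the camera images.
- stand: Fixed clevis fork: grey base plate 110 x 80 x 10 mm, two blue cheeks (30 mm in x; y = -20..-10 and +10..+20 mm; tops 85 mm high) with the aluminium eye of a drawbar between; the drawbar, 16 mm square, runs 110 mm out to +x at the pin's height. Origin on the bench under the plate's middle, z up. The pin lies along its y axis, 70 mm up.
- pin_head (a point): Middle of the flat outer face of the steel pin's head (disc, 28 mm diameter, 8 mm thick) on the fork's -y side. Push it along the stand's +y. The pin (18 mm diameter) slides but does not turn; its free end comes out on the fork's +y side, the cross-hole always vertical.
- pin (a joint): How far the pin is pushed in, in m: starts between 0 and 0.006; 0.034 is fully home, the head against the cheek. It slides with about 4 N of friction and stays where it is left.
- hole_nominal (a point): Point fixed on the stand, on the pin's axis, at y = +42 mm: where an average pin's cross-hole is when home; the pin's top is 9 mm above it. Pins differ: the true hole lies anywhere up to 12 mm from here either way along the stand's y axis (never sideways), 13 mm short of the flat face of the pin's free end. It runs vertically right through, eight-sided, 6.5 mm across. Axes as the stand.
- clip_grip (a point): Middle of the loose R-clip's red grip, 26 (x) x 14 (y) x 28 (z) mm, best held across its 14 mm. The clip (62 g) stands upright in its block, z up. The straight steel leg's axis is at x = -6 mm from here, 4 mm thick, its round tip 62 mm below here. The springy bent leg is on the +x side, in the clip's x-z plane. When the collar touches the pin's top, this point is 39 mm above the pin's axis.
- clip_root (a point): Point on the straight leg's axis at the underside of the clip's red collar (30 x 14 x 5 mm), 30 mm below the grip's middle; axes as the clip. The straight leg reaches 32 mm below this point; the bent leg pinches in 18 mm below it and its flared tip (wire axis 13 mm to +x) ends 28 mm below it.
- clip_leg (a joint): How far the clip's bent leg is spread, rad: 0 closed; about 0.15 while it rides over the pin's widest part; near 0 once it has snapped round. It rides down either side of the pin, so the clip's x axis must lie square to the pin. Pressing it over takes roughly 5 to 12 N.
- holder: Fixed wooden block 56 x 46 x 42 mm; origin under its middle, on the green bench mat. The clip's collar rests on its top and the legs stand in a slot 38 mm deep; lift the clip straight up, at least 40 mm.
- reel: Solder reel with red flanges, 54 mm diameter, 62 mm tall, standing; origin at the centre of its underside. Bystander.
- bottle: Cream bottle with a black needle cap, 40 mm diameter, 100 mm tall, standing; origin at the centre of its underside. Bystander.
- tape: Flat roll of black tape, 67 mm diameter, 19 mm tall; origin at the centre of its underside. Bystander.
Things that resemble listed ones, but are neither listed nor needed, are in the scene too. What is shaped like the part that bears clip_grip but purple is not meant.

How it is judged:
On the way, in this order (a step that is already met when the one before it is completed fails the run):
1. the pin is fully home (within 2.5 mm) (value of joint pin above 0.0315 m), for 0.2 s.
2. the clip's straight leg is at least 16 mm down the cross-hole (value of joint pin above 0.0315 m and x of clip_root in the frame of stand between -0.004 and 0.004 m and y of clip_root in the frame of stand between 0.0275 and 0.0565 m and z of clip_root in the frame of stand below 0.095 m).
At the end, for the whole second after the job is handed in: Pin home within 2.5 mm; clip's straight leg through the cross-hole (within 4 mm of the pin's axis), collar at most 3.5 mm above the pin, clip square to the pin within 0.5 rad and upright within 0.3 rad, bent leg closed again (under 0.07 rad), clip at rest and let go (value of joint pin above 0.0315 m and x of clip_root in the frame of stand between -0.004 and 0.004 m and y of clip_root in the frame of stand between 0.0275 and 0.0565 m and z of clip_root in the frame of stand between 0.076 and 0.0825 m and angle between the x axis of clip_root and the x axis of stand, either way round below 0.5 rad and angle between clip_root's own z axis and vertical below 0.3 rad and value of joint clip_leg below 0.07 rad and linear speed of clip below 0.01 m/s); the robot touches nothing.
It fails at once if the clip is forced: more than 30 N between clip and pin or fork (contact force between clip and stand above 30 N).
It fails at once if the pin or fork is pushed with more than 40 N by the fingers (contact force between the fingers and stand above 40 N).
It fails at once if the reel, bottle or tape is moved by more than 15 mm or tipped (distance of any of reel, bottle, tape from where it was at the start of the episode above 0.015 m or angle between any of reel, bottle, tape's own z axis and vertical above 0.3 rad).
It also fails if it takes over 58 s, if anything falls off the work surface, if the arm or the gripper's body presses on something with over 40 N, if the wrist force passes 120 N, or if a joint passes its speed limit or range.

ROBOT

A 6-joint arm with a two-finger parallel gripper is mounted at the origin on a cart in front of the work surface, level with it; the furniture and walls round the work are solid. World frame = base frame: x ahead of the robot, y to its left, z up, the work surface at z = 0. Lengths are in m, angles in rad, forces in N, time in s.
With the tool pointing down it reaches from about 0.275 to 0.85 m from the base axis. Payload 5.2 kg.
Tool frame: the origin (TCP) lies at the very end of the fingers, on their centre line; the grasp point (between the pads) lies 19 mm behind it (ctrl.tcp_to_grasp is the distance from the TCP to the grasp point, in m); z points along the fingers, y is the line along which they close (so a half turn about z gives the same grasp; the last joint's range is limited). The gripper opens to 85 mm and grips with 20 to 120 N. Pads are 22 mm wide; open, the fingers measure 114 mm over their backs; the gripper's body (76 mm by 85 mm) begins 54 mm behind the grasp point. The pads swing forward as they close: fully open they stand 13 mm farther back than shut.
Start: joints at [-1.398, 0.259, 1.535, -0, 1.348, -0.203], TCP at [0.202, -0.512, 0.231] pointing down, gripper open.
Joint ranges: [-3.14, 3.14], [-0.91, 2.08], [0.19, 2.58], [-1.22, 4.36], [0.22, 2.71], [-3.12, 3.12]. Speed limits (rad/s): [2.57, 2.57, 3.14, 3.14, 3.14, 3.14].

INTERFACE

Orientations are given as a unit quaternion [x, y, z, w].
In Python, from rig import observe, imaging, order, spotter, ctrl gives the robot as it stands.
- The arm moves only by the tool arm_command, never from a script. Its argument "moves" is a list of rows, each an object of numbers: "wx", "wy", "wz": the turn, a rotation vector about the tool's x, y, z as a fraction of full scale; "tx", "ty", "tz": the shift along the tool's x, y, z as a fraction of full scale; "grip": the closure in counts, from 0 (fully open) to 255 (shut). A call has 1 to 10 rows; each row is the pose to reach, as a shift and turn from the pose commanded when the call began, along the tool's axes at that moment; what a row does not reach only later rows make up. Full scale, the value 1, is 1000 mm for a shift and 45 degrees for a turn. A row lasts 1/10 s, in which the tool goes at most 50 mm and 8.59 degrees, less where a joint would pass 70% of its speed; a pose out of reach is approached as far as the arm can. A call with a number of a shift or a turn outside -1 to 1 is refused whole. A call with a gripper value outside its range is refused whole. The fingers move at their own pace and stop on an object; "force" is the grip in N (left out, the last holds). Time passes only in rows, so rows that repeat a pose let the fingers close. It gives the time, the measured TCP pose, the force, the opening and the grip force at its end, in the units of the state.
- observe(): the state, without advancing time (a new reading comes with each control period).
- imaging.read_camera(name): name is "side" or "top" or "wrist"; returns a dict with "image" (400x640x3 uint8, red, green, blue), "camera_matrix" (3x3 intrinsics, pixels), "k1" (the pictures are not rectified: a ray, as slopes to the right and down, at radius r is drawn at 1 + k1 r^2 times it, then the intrinsics apply), "R" (3x3) and "t" (3): a world point X has camera coordinates R X + t. Camera axes: x right, y down, z forward; pixel columns grow to the right and rows downward; lengths in m; the calibration is good to about 2 mm. A picture is of the moment at which its call begins. There is no depth.
- order.sign_off(): hands the job in; it is judged then, once.
Trained networks look in a picture, given as the dict that the camera call returned (one of the last four; its "shot" number tells which), for a name from the list of things; names that differ only in an ending like _2 or _b are one class to them, and where a whole thing is asked for, a point or a joint stands for the part that bears it (a point fixed in the world has none). Each returns a list of dicts, best first, with "score" (0 to 1); they miss things now and then, are a little off and sometimes report something else, mostly with a low value. They report only what shows in the picture. A call takes as long as a camera call. They do not tell look-alikes from the thing itself.
- spotter.silhouettes(picture, thing): "pixels" (400x640 bool, what is visible of it) and "position" ([column, row] in pixels, amid what is visible of it).
The state is a dict: "t": time; "joint_pos": joint angles; "qd": joint speeds; "effort": joint torques, N m; "ee_pos": TCP position; "ee_rot": TCP orientation; "force": force on the tool from outside, world axes, zero at the start; "moment": the same for the moment, N m; "opening": finger opening in m; "finger_force": force on a finger pad.
Only numpy, scipy, OpenCV 4.12 (cv2) and the standard library are available. Lean on these libraries where they do the work, as an engineer would, in place of code of your own. Each camera call takes 0.05 s, during which the arm holds its last target. There are 200 camera calls.

## Working session

There is one attempt and no reset: what is moved stays moved. The work goes in short steps, Python scripts to look and compute and a tool call to move; the robot and the scene stay as the last step left them, time stands still between calls to the robot, and variables do not carry over. Pictures are saved under pics/ and viewed, at most 13 in all, crops included, and the job is handed in when it is done.

Besides the shell and the picture viewer there is one more tool, called after ">>>" as name([rows], argument=value, ...), one row to a line, values as JSON. arm_command: Moves the arm, as the interface text tells. Its arguments: {"type":"object","properties":{"moves":{"type":"array"},"force":{"type":"number"}},"required":["moves"]}

```bash
mkdir -p pics; ls
cat > h.py <<'E'
import numpy as np, cv2
from rig import observe, imaging, order, spotter, ctrl
from scipy.spatial.transform import Rotation as Ro
def cam(n): return imaging.read_camera(n)
def save(p,f): cv2.imwrite('pics/'+f,p['image'][:,:,::-1])
def proj(p,X):
    c=np.asarray(X,float).reshape(-1,3)@np.array(p['R']).T+p['t']; s=c[:,:2]/c[:,2:]
    s=s*(1+p['k1']*(s**2).sum(1,keepdims=True)); K=np.array(p['camera_matrix'])
    return s@K[:2,:2].T+K[:2,2]
def ray(p,uv):
    K=np.array(p['camera_matrix']); d=np.linalg.solve(K[:2,:2],np.array(uv,float)-K[:2,2]); s=d.copy()
    for _ in range(20): s=d/(1+p['k1']*(s@s))
    R=np.array(p['R']); return -R.T@np.array(p['t']), R.T@np.array([s[0],s[1],1])
def atz(p,uv,z):
    o,d=ray(p,uv); return o+d*(z-o[2])/d[2]
def tri(*pu):
    A=np.zeros((3,3));b=np.zeros(3)
    for p,uv in pu:
        o,d=ray(p,uv); d=d/np.linalg.norm(d); M=np.eye(3)-np.outer(d,d); A+=M;b+=M@o
    return np.linalg.solve(A,b)
E
python3 - <<'E'
from h import *
P={n:cam(n) for n in('side','top','wrist')}
for n,p in P.items(): save(p,n+'0.png')
cv2.imwrite('pics/both.png',np.vstack([P['side']['image'],P['top']['image']])[:,:,::-1][:, :])
for n in('side','top','wrist'):
  p=P[n]
  print(n,'cam at',-np.array(p['R']).T@p['t'])
  for th in ['stand','pin','pin_head','clip_grip','holder','reel','bottle','tape']:
    for r in spotter.silhouettes(p,th)[:3]: print(th,round(r['score'],2),np.round(r['position']),r['pixels'].sum(), np.round(atz(p,r['position'],0.03),3))
print(observe())
E
```

```text
pics
side cam at [ 0.24617263 -0.79971242  0.64692003]
stand 0.84 [270. 157.] 1438 [0.487 0.098 0.03 ]
stand 0.49 [324. 259.] 287 [ 0.479 -0.271  0.03 ]
pin 0.57 [262. 153.] 145 [0.474 0.126 0.03 ]
pin_head 0.64 [263. 152.] 127 [0.477 0.13  0.03 ]
clip_grip 0.75 [326. 257.] 287 [ 0.483 -0.267  0.03 ]
clip_grip 0.6 [297. 331.] 480 [ 0.376 -0.4    0.03 ]
clip_grip 0.24 [264. 153.] 134 [0.477 0.123 0.03 ]
holder 0.8 [324. 273.] 845 [ 0.466 -0.302  0.03 ]
reel 0.58 [379. 200.] 795 [ 0.659 -0.154  0.03 ]
bottle 0.86 [362. 178.] 512 [ 0.662 -0.064  0.03 ]
tape 0.81 [386. 323.] 1093 [ 0.518 -0.443  0.03 ]
top cam at [ 0.40929568 -0.1379308   1.04732056]
stand 0.72 [228. 216.] 1487 [0.476 0.095 0.03 ]
pin 0.67 [234. 222.] 177 [0.462 0.079 0.03 ]
pin_head 0.47 [234. 222.] 157 [0.463 0.079 0.03 ]
clip_grip 0.7 [416. 262.] 179 [ 0.374 -0.386  0.03 ]
clip_grip 0.63 [383. 219.] 85 [ 0.481 -0.301  0.03 ]
holder 0.65 [378. 229.] 369 [ 0.455 -0.29   0.03 ]
reel 0.8 [326. 145.] 485 [ 0.668 -0.15   0.03 ]
tape 0.61 [430. 207.] 450 [ 0.514 -0.42   0.03 ]
wrist cam at [ 0.27928853 -0.48135711  0.37428189]
clip_grip 0.63 [276.   2.] 153 [ 0.353 -0.406  0.03 ]
{'t': 1.35, 'joint_pos': array([-1.39778333e+00,  2.58587738e-01,  1.53501214e+00,  2.05432663e-05,
        1.34798136e+00, -2.02813599e-01]), 'qd': array([ 2.47429275e-04,  2.60669860e-04, -8.26183856e-04, -8.17351669e-04,
        5.70380827e-05,  5.77355378e-04]), 'effort': array([ 8.90543106e-04, -4.45923901e+01, -2.90890968e+01, -2.23269603e-04,
        9.48901616e-04,  1.76215684e-05]), 'ee_pos': array([ 0.20189559, -0.51161035,  0.23131146]), 'ee_rot': array([9.82396613e-01, 1.86807107e-01, 9.93159996e-06, 5.85422154e-06]), 'force': array([-0.50387133,  0.29884968, -0.11371191]), 'moment': array([-0.02917276, -0.01033231,  0.03176598]), 'finger_force': 0.0, 'opening': 0.08519576550630151}
```

Run:
```python
import cv2,numpy as np
s=cv2.imread('pics/side0.png')[110:360,220:420]; t=cv2.imread('pics/top0.png')[120:290,190:460]
s=cv2.resize(s,(400,500),interpolation=2); t=cv2.resize(t,(400,252),interpolation=2)
s2=cv2.imread('pics/side0.png')[110:190,220:320]; s2=cv2.resize(s2,(400,320),interpolation=2)
o=np.zeros((600,800,3),np.uint8); o[:500,:400]=s; o[:252,400:]=t; o[260:580,400:]=s2
cv2.imwrite('pics/c0.png',o)
```

```text
(no output)
```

View pics/c0.png

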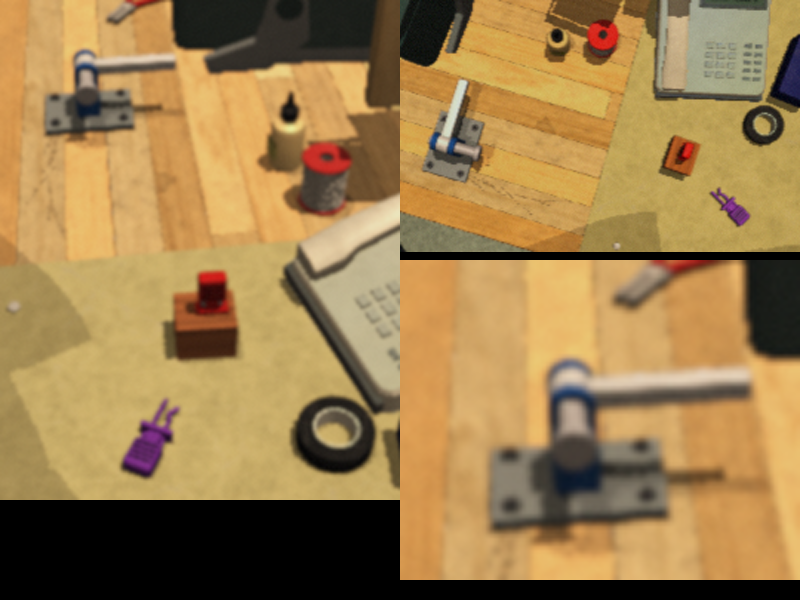

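View pics/side0.png

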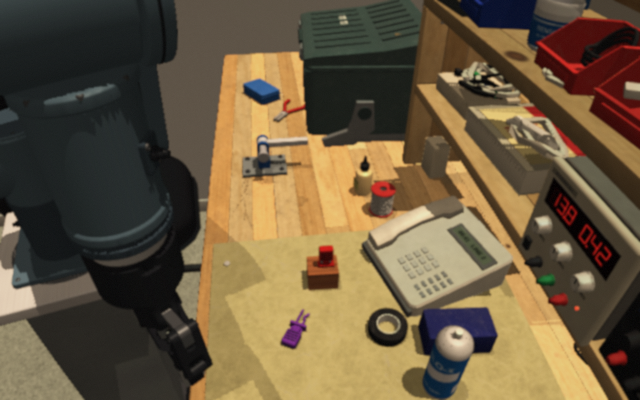

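Run:
```python
from h import *
p=cam('top')
f=lambda x,y:(190+(x-400)*.675,120+y*.675)
a=atz(p,f(460,85),.078);b=atz(p,f(444,137),.078);h=atz(p,f(478,151),.07)
pl=[atz(p,f(*q),.01) for q in((425,178),(465,180),(484,122),(436,112))]
print(a,b,h,np.arctan2(*(a-b)[[1,0]]));print(np.round(pl,3),np.mean(pl,0))
cl=spotter.silhouettes(p,'clip_grip'); g=[atz(p,r['position'],.08) for r in cl]; print(g)
ho=spotter.silhouettes(p,'holder')[0]
hb=[atz(p,f(*q),.042) for q in((663,170),(691,177),(700,143),(675,137))];print(np.round(hb,3),np.mean(hb,0))
p=cam('wrist');print(Ro.from_quat(observe()['ee_rot']).as_matrix(),p['camera_matrix'],p['k1'],np.array(p['R']))
```

```text
[0.56894563 0.08191623 0.078     ] [0.48183672 0.10359955 0.078     ] [0.46078749 0.04826162 0.07      ] -0.24396377898934832
[[0.415 0.15  0.01 ]
 [0.413 0.08  0.01 ]
 [0.515 0.052 0.01 ]
 [0.531 0.137 0.01 ]] [0.46836261 0.10451732 0.01      ]
[array([ 0.38184639, -0.37040759,  0.08      ]), array([ 0.47292465, -0.29221212,  0.08      ])]
[[ 0.439 -0.261  0.042]
 [ 0.428 -0.308  0.042]
 [ 0.486 -0.323  0.042]
 [ 0.495 -0.281  0.042]] [ 0.46204841 -0.29316579  0.042     ]
[[ 9.30217614e-01  3.67008434e-01  5.60627370e-08]
 [ 3.67008434e-01 -9.30217614e-01 -1.32154731e-05]
 [-4.79803954e-06  1.23138413e-05 -1.00000000e+00]] [[284.53635043   0.         317.90862321]
 [  0.         284.53635043 197.23984366]
 [  0.           0.           1.        ]] -0.00027488674230878563 [[ 3.67088978e-01 -9.30185798e-01 -2.52548060e-04]
 [-8.80361971e-01 -3.47514118e-01  3.22795194e-01]
 [-3.00347269e-01 -1.18272224e-01 -9.46468805e-01]]
```

>>> arm_command([
  {"tx": 0.42,"ty": -0.4,"tz": 0.03,"wz": -0.8,"grip": 255},
  {"tx": 0.42,"ty": -0.4,"tz": 0.03,"wz": -0.8,"grip": 255},
  {"tx": 0.42,"ty": -0.4,"tz": 0.03,"wz": -0.8,"grip": 255},
  {"tx": 0.42,"ty": -0.4,"tz": 0.03,"wz": -0.8,"grip": 255},
  {"tx": 0.42,"ty": -0.4,"tz": 0.03,"wz": -0.8,"grip": 255},
  {"tx": 0.42,"ty": -0.4,"tz": 0.03,"wz": -0.8,"grip": 255},
  {"tx": 0.42,"ty": -0.4,"tz": 0.03,"wz": -0.8,"grip": 255},
  {"tx": 0.42,"ty": -0.4,"tz": 0.03,"wz": -0.8,"grip": 255},
  {"tx": 0.42,"ty": -0.4,"tz": 0.03,"wz": -0.8,"grip": 255},
  {"tx": 0.42,"ty": -0.4,"tz": 0.03,"wz": -0.8,"grip": 255},
])

```text
validation failed for argument at $.mo...
```

>>> arm_command([
  {"wx": 0,"wy": 0,"wz": -0.8,"tx": 0.42,"ty": -0.4,"tz": 0.03,"grip": 255},
  {"wx": 0,"wy": 0,"wz": -0.8,"tx": 0.42,"ty": -0.4,"tz": 0.03,"grip": 255},
  {"wx": 0,"wy": 0,"wz": -0.8,"tx": 0.42,"ty": -0.4,"tz": 0.03,"grip": 255},
  {"wx": 0,"wy": 0,"wz": -0.8,"tx": 0.42,"ty": -0.4,"tz": 0.03,"grip": 255},
  {"wx": 0,"wy": 0,"wz": -0.8,"tx": 0.42,"ty": -0.4,"tz": 0.03,"grip": 255},
  {"wx": 0,"wy": 0,"wz": -0.8,"tx": 0.42,"ty": -0.4,"tz": 0.03,"grip": 255},
  {"wx": 0,"wy": 0,"wz": -0.8,"tx": 0.42,"ty": -0.4,"tz": 0.03,"grip": 255},
  {"wx": 0,"wy": 0,"wz": -0.8,"tx": 0.42,"ty": -0.4,"tz": 0.03,"grip": 255},
  {"wx": 0,"wy": 0,"wz": -0.8,"tx": 0.42,"ty": -0.4,"tz": 0.03,"grip": 255},
  {"wx": 0,"wy": 0,"wz": -0.8,"tx": 0.42,"ty": -0.4,"tz": 0.03,"grip": 255},
])

```text
t: 2.55
ee_pos: [0.4124, -0.0567, 0.2058]
ee_rot: [0.877, 0.481, 0.0, 0.001]
force: [0.9, -0.2, -0.1]
opening: -0.0001
finger_force: 0.0
```

>>> arm_command([
  {"wx": 0,"wy": 0,"wz": -0.41,"tx": 0.077,"ty": -0.009,"tz": 0,"grip": 255},
  {"wx": 0,"wy": 0,"wz": -0.41,"tx": 0.077,"ty": -0.009,"tz": 0,"grip": 255},
  {"wx": 0,"wy": 0,"wz": -0.41,"tx": 0.077,"ty": -0.009,"tz": 0,"grip": 255},
  {"wx": 0,"wy": 0,"wz": -0.41,"tx": 0.077,"ty": -0.009,"tz": 0,"grip": 255},
])

```text
t: 2.95
ee_pos: [0.4455, 0.0116, 0.2054]
ee_rot: [0.788, 0.616, -0.0, 0.0]
force: [-0.6, -0.0, 0.2]
opening: 0.0002
finger_force: 0.0
```

Run:
```python
from h import *
s=observe();print(s['ee_pos'],s['ee_rot'],s['force'])
p=cam('wrist');save(p,'w1.png')
import pickle;pickle.dump(p,open('w1.pkl','wb'))
for th in['stand','pin_head','pin']:
  for r in spotter.silhouettes(p,th)[:2]: print(th,r['score'],r['position'],r['pixels'].sum(),atz(p,r['position'],.07))
```

```text
[0.44548816 0.01162464 0.20540341] [ 7.87788773e-01  6.15945429e-01 -2.76916934e-04  3.12490694e-05] [-0.55951568 -0.03743811  0.20579421]
stand 0.72 [328.1, 85.6] 9677 [0.47762106 0.10185498 0.07      ]
pin_head 0.55 [322.1, 128.5] 1054 [0.46324728 0.06598898 0.07      ]
pin 0.69 [320.0, 127.7] 1018 [0.46147455 0.06719895 0.07      ]
```

View pics/w1.png

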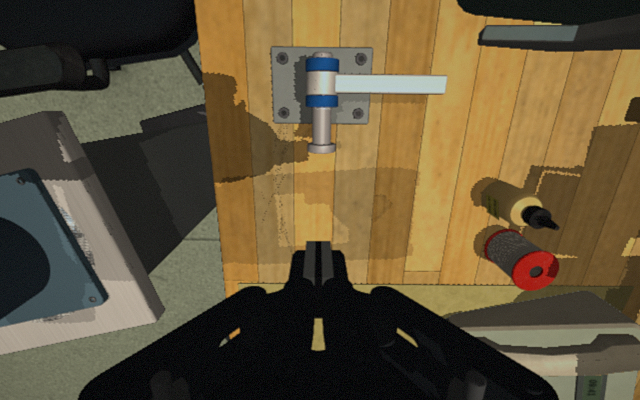

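Run:
```python
from h import *
import pickle;p=pickle.load(open('w1.pkl','rb'))
from scipy.optimize import least_squares
uv=np.array([(271,48),(373,48),(372.5,124),(274,125)],float)
loc=np.array([(-.055,.04,.01),(.055,.04,.01),(.055,-.04,.01),(-.055,-.04,.01)])
def T(v,L):
    c,s=np.cos(v[2]),np.sin(v[2]);return np.c_[v[0]+c*L[:,0]-s*L[:,1],v[1]+s*L[:,0]+c*L[:,1],L[:,2]]
r=least_squares(lambda v:(proj(p,T(v,loc))-uv).ravel(),[.467,.1,-.245]);print(r.x,r.fun.round(1))
L=np.array([(0,-.062,.07),(-.014,-.062,.07),(.014,-.062,.07),(0,-.02,.085),(.11,.008,.078),(.11,-.008,.078),(0,.02,.085)])
print(proj(p,T(r.x,L)).round(1))
g=cv2.resize(p['image'][30:170,255:455],(800,560),interpolation=cv2.INTER_CUBIC);cv2.imwrite('pics/c1.png',g[:,:,::-1])
```

```text
[ 0.4736819   0.10325814 -0.23349845] [-0.1  0.3  1.  -0.9 -2.2  0.3  1.3  0.3]
[[323.8 152.8]
 [309.5 152.9]
 [338.  152.6]
 [323.9 108.5]
 [449.2  73.5]
 [446.7  92.9]
 [323.8  58.7]]
```

View pics/c1.png

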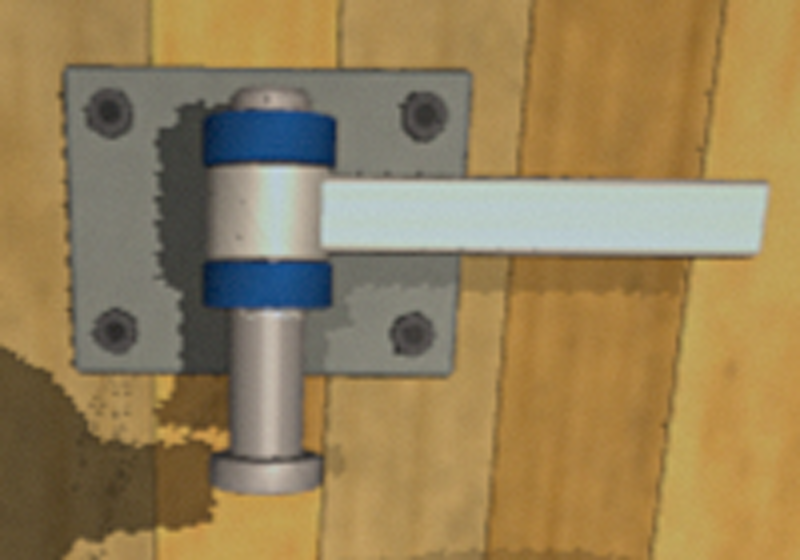

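Run:
```python
from h import *
import pickle;p=pickle.load(open('w1.pkl','rb'))
from scipy.optimize import least_squares
uv=np.array([(65,68),(470,70),(455,375),(78,372),(768,182),(757,256)],float)/4+[254.6,29.6]
loc=np.array([(-.055,.04,.01),(.055,.04,.01),(.055,-.04,.01),(-.055,-.04,.01),(.11,.008,.078),(.11,-.008,.078)])
def T(v,L):
    c,s=np.cos(v[2]),np.sin(v[2]);return np.c_[v[0]+c*L[:,0]-s*L[:,1],v[1]+s*L[:,0]+c*L[:,1],L[:,2]]
hx=lambda v:proj(p,T(v,np.array([(-.014,v[3],.07),(.014,v[3],.07)])))[:,0]-[307.9,335.3]
hb=lambda v:proj(p,T(v,np.array([(0,v[3],.07)])))[:,1]-152.6
r=least_squares(lambda v:np.r_[(proj(p,T(v,loc))-uv).ravel(),hx(v),hb(v)],[.467,.1,-.245,-.06]);print(r.x,r.fun.round(1))
np.save('stand.npy',r.x)
s=observe();print(T(r.x,np.array([(0,-.09,.055),(0,-.039,.055),(0,.042,.07)])),s['ee_pos'])
x=Ro.from_quat(s['ee_rot']).as_matrix();print(x)
```

```text
[ 0.47235696  0.10467487 -0.24962128 -0.06288938] [-0.9 -0.3  0.9 -0.1 -0.   0.8 -0.9  0.9  0.8 -0.7  0.8  0.2 -1.   0.
  0. ]
[[0.45012363 0.01746432 0.055     ]
 [0.46272252 0.06688363 0.055     ]
 [0.48273251 0.14537312 0.07      ]] [0.44529761 0.01015088 0.20551909]
[[ 2.45128166e-01  9.69490681e-01 -4.26321078e-05]
 [ 9.69490647e-01 -2.45128169e-01 -2.59121331e-04]
 [-2.61666047e-04  2.21865070e-05 -9.99999966e-01]]
```

>>> arm_command([
  {"wx": 0,"wy": 0,"wz": 0,"tx": 0.007,"ty": 0.003,"tz": 0.15,"grip": 255},
  {"wx": 0,"wy": 0,"wz": 0,"tx": 0.007,"ty": 0.003,"tz": 0.15,"grip": 255},
  {"wx": 0,"wy": 0,"wz": 0,"tx": 0.007,"ty": 0.003,"tz": 0.15,"grip": 255},
  {"wx": 0,"wy": 0,"wz": 0,"tx": 0.007,"ty": 0.003,"tz": 0.15,"grip": 255},
  {"wx": 0,"wy": 0,"wz": 0,"tx": 0.012,"ty": 0.003,"tz": 0.15,"grip": 255},
  {"wx": 0,"wy": 0,"wz": 0,"tx": 0.017,"ty": 0.003,"tz": 0.15,"grip": 255},
  {"wx": 0,"wy": 0,"wz": 0,"tx": 0.02,"ty": 0.003,"tz": 0.15,"grip": 255},
  {"wx": 0,"wy": 0,"wz": 0,"tx": 0.023,"ty": 0.003,"tz": 0.15,"grip": 255},
  {"wx": 0,"wy": 0,"wz": 0,"tx": 0.026,"ty": 0.003,"tz": 0.15,"grip": 255},
  {"wx": 0,"wy": 0,"wz": 0,"tx": 0.03,"ty": 0.003,"tz": 0.15,"grip": 255},
])

```text
t: 4.15
ee_pos: [0.4567, 0.0391, 0.0566]
ee_rot: [0.788, 0.616, 0.0, 0.001]
force: [-1.3, -5.1, 3.9]
opening: -0.0001
finger_force: 2.4
```

>>> arm_command([
  {"wx": 0,"wy": 0,"wz": 0,"tx": 0.003,"ty": 0,"tz": 0,"grip": 255},
  {"wx": 0,"wy": 0,"wz": 0,"tx": 0.006,"ty": 0,"tz": 0,"grip": 255},
  {"wx": 0,"wy": 0,"wz": 0,"tx": 0.009,"ty": 0,"tz": 0,"grip": 255},
  {"wx": 0,"wy": 0,"wz": 0,"tx": 0.012,"ty": 0,"tz": 0,"grip": 255},
  {"wx": 0,"wy": 0,"wz": 0,"tx": 0.015,"ty": 0,"tz": 0,"grip": 255},
  {"wx": 0,"wy": 0,"wz": 0,"tx": 0.017,"ty": 0,"tz": 0,"grip": 255},
  {"wx": 0,"wy": 0,"wz": 0,"tx": 0.019,"ty": 0,"tz": 0,"grip": 255},
  {"wx": 0,"wy": 0,"wz": 0,"tx": 0.021,"ty": 0,"tz": 0,"grip": 255},
  {"wx": 0,"wy": 0,"wz": 0,"tx": 0.022,"ty": 0,"tz": 0,"grip": 255},
  {"wx": 0,"wy": 0,"wz": 0,"tx": 0.023,"ty": 0,"tz": 0,"grip": 255},
])

```text
t: 5.15
ee_pos: [0.4617, 0.0619, 0.0555]
ee_rot: [0.788, 0.616, 0.0, 0.0]
force: [1.8, -4.3, 2.4]
opening: 0.0
finger_force: 2.1
```

Stand-y of TCP ≈ -0.0441; about 5 mm left by the model. Small steps now.

>>> arm_command([
  {"wx": 0,"wy": 0,"wz": 0,"tx": 0.001,"ty": 0,"tz": 0,"grip": 255},
  {"wx": 0,"wy": 0,"wz": 0,"tx": 0.002,"ty": 0,"tz": 0,"grip": 255},
  {"wx": 0,"wy": 0,"wz": 0,"tx": 0.003,"ty": 0,"tz": 0,"grip": 255},
  {"wx": 0,"wy": 0,"wz": 0,"tx": 0.0035,"ty": 0,"tz": 0,"grip": 255},
  {"wx": 0,"wy": 0,"wz": 0,"tx": 0.004,"ty": 0,"tz": 0,"grip": 255},
])

```text
t: 5.65
ee_pos: [0.4626, 0.0658, 0.0554]
ee_rot: [0.788, 0.616, 0.0, 0.0]
force: [1.6, -4.5, 1.9]
opening: -0.0003
finger_force: 2.0
```

Run:
```python
from h import *
p=cam('wrist')
import pickle;pickle.dump(p,open('w2.pkl','wb'))
s=observe();print(s['ee_pos'],s['force'])
g=np.rot90(p['image'],0)[0:240,220:540];cv2.imwrite('pics/c2.png',cv2.resize(g,(800,600),interpolation=cv2.INTER_CUBIC)[:,:,::-1])
```

```text
[0.46255949 0.06579851 0.05542316] [ 1.54131659 -4.52588413  1.37285219]
```

View pics/c2.png

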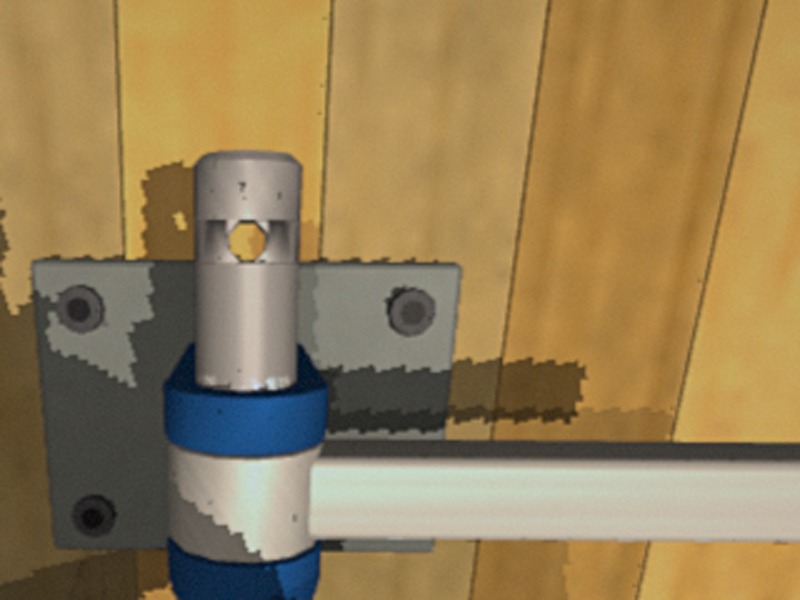

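>>> arm_command([
  {"wx": 0,"wy": 0,"wz": 0,"tx": 0.001,"ty": 0,"tz": 0,"grip": 255},
  {"wx": 0,"wy": 0,"wz": 0,"tx": 0.0015,"ty": 0,"tz": 0,"grip": 255},
  {"wx": 0,"wy": 0,"wz": 0,"tx": 0.002,"ty": 0,"tz": 0,"grip": 255},
])

```text
t: 6.0
ee_pos: [0.463, 0.0677, 0.0554]
ee_rot: [0.788, 0.616, 0.0, 0.0]
force: [3.4, -4.1, 2.6]
opening: -0.0001
finger_force: 2.0
```

>>> arm_command([
  {"wx": 0,"wy": 0,"wz": 0,"tx": 0.0005,"ty": 0,"tz": 0,"grip": 255},
  {"wx": 0,"wy": 0,"wz": 0,"tx": 0.001,"ty": 0,"tz": 0,"grip": 255},
  {"wx": 0,"wy": 0,"wz": 0,"tx": 0.0015,"ty": 0,"tz": 0,"grip": 255},
])

```text
t: 6.3
ee_pos: [0.463, 0.0678, 0.0555]
ee_rot: [0.788, 0.616, -0.001, 0.001]
force: [-0.8, -13.1, 2.7]
opening: 0.0002
finger_force: 6.6
```

Run:
```python
from h import *
from scipy.optimize import least_squares
p=cam('wrist');im=p['image']
import pickle;pickle.dump(p,open('w3.pkl','wb'))
q=pickle.load(open('w2.pkl','rb'))
# hole: template shift from w2
tm=q['image'][80:112,295:345].copy()
m=cv2.matchTemplate(im[60:140,270:370],tm,cv2.TM_CCOEFF_NORMED);_,v,_,l=cv2.minMaxLoc(m);print(v,l[0]+270-295,l[1]+60-80)
# bolts & corners -> stand fit from w3 hand corners of w2 shifted? use w2 for stand check
uv=np.array([(34,263),(460,265),(55,548)],float)/2.5+[219.7,-.3]
loc=np.array([(-.055,.04,.01),(.055,.04,.01),(-.055,-.04,.01)])
def T(v,L):
    c,s=np.cos(v[2]),np.sin(v[2]);return np.c_[v[0]+c*L[:,0]-s*L[:,1],v[1]+s*L[:,0]+c*L[:,1],L[:,2]]
r=least_squares(lambda v:(proj(q,T(v,loc))-uv).ravel(),[.467,.1,-.245]);print(r.x,r.fun.round(1))
dx,dy=l[0]+270-295,l[1]+60-80
for V in (r.x,np.load('stand.npy')[:3]):
  h=atz(p,(319.0+dx,96.3+dy),.0788); print('hole',h); d=(h[:2]-V[:2]); c,s=np.cos(V[2]),np.sin(V[2]); print('in stand',c*d[0]+s*d[1],-s*d[0]+c*d[1])
# pin column centre / end
e=atz(p,(319.0+dx,152/2.5-.3+dy),.0795);d=e[:2]-V[:2];print('end',c*d[0]+s*d[1],-s*d[0]+c*d[1])
s=observe();print(s['ee_pos'],s['force'])
```

```text
0.9510800242424011 0 0
[ 0.4725964   0.10440867 -0.25419284] [-1.6 -0.9  1.9  0.  -0.3  1.6]
hole [0.48401261 0.14935521 0.0788    ]
in stand -0.0002530838846529996 0.04637302071873448
hole [0.48401261 0.14935521 0.0788    ]
in stand 0.0002566957956544741 0.04617489467615779
end 0.00016243519603242364 0.05902196759228703
[0.46305582 0.06777207 0.05543358] [ -0.02553152 -11.35814646   3.0947516 ]
```

>>> arm_command([
  {"wx": 0,"wy": 0,"wz": 0,"tx": -0.012,"ty": 0,"tz": 0,"grip": 255},
  {"wx": 0,"wy": 0,"wz": 0,"tx": -0.012,"ty": 0,"tz": 0,"grip": 255},
])

```text
t: 6.55
ee_pos: [0.4588, 0.0574, 0.0549]
ee_rot: [0.788, 0.615, -0.001, -0.001]
force: [-0.9, -0.8, 0.2]
opening: -0.0003
finger_force: 0.0
```

>>> arm_command([
  {"wx": 0,"wy": 0,"wz": 0,"tx": -0.03,"ty": 0,"tz": -0.05,"grip": 255},
  {"wx": 0,"wy": 0,"wz": 0,"tx": -0.04,"ty": 0,"tz": -0.1,"grip": 255},
  {"wx": 0,"wy": 0,"wz": 1,"tx": -0.334,"ty": 0.037,"tz": -0.145,"grip": 0},
  {"wx": 0,"wy": 0,"wz": 1,"tx": -0.334,"ty": 0.037,"tz": -0.145,"grip": 0},
  {"wx": 0,"wy": 0,"wz": 1,"tx": -0.334,"ty": 0.037,"tz": -0.145,"grip": 0},
  {"wx": 0,"wy": 0,"wz": 1,"tx": -0.334,"ty": 0.037,"tz": -0.145,"grip": 0},
  {"wx": 0,"wy": 0,"wz": 1,"tx": -0.334,"ty": 0.037,"tz": -0.145,"grip": 0},
  {"wx": 0,"wy": 0,"wz": 1,"tx": -0.334,"ty": 0.037,"tz": -0.145,"grip": 0},
  {"wx": 0,"wy": 0,"wz": 1,"tx": -0.334,"ty": 0.037,"tz": -0.145,"grip": 0},
  {"wx": 0,"wy": 0,"wz": 1,"tx": -0.334,"ty": 0.037,"tz": -0.145,"grip": 0},
])

```text
t: 7.55
ee_pos: [0.4148, -0.2759, 0.1999]
ee_rot: [0.964, 0.266, 0.0, -0.001]
force: [-0.8, -0.0, -0.3]
opening: 0.0853
finger_force: 0.0
```

>>> arm_command([
  {"wx": 0,"wy": 0,"wz": 1,"tx": 0,"ty": 0,"tz": 0,"grip": 0},
  {"wx": 0,"wy": 0,"wz": 1,"tx": 0,"ty": 0,"tz": 0,"grip": 0},
  {"wx": 0,"wy": 0,"wz": 1,"tx": 0,"ty": 0,"tz": 0,"grip": 0},
  {"wx": 0,"wy": 0,"wz": 1,"tx": 0,"ty": 0,"tz": 0,"grip": 0},
  {"wx": 0,"wy": 0,"wz": 1,"tx": 0,"ty": 0,"tz": 0,"grip": 0},
  {"wx": 0,"wy": 0,"wz": 1,"tx": 0,"ty": 0,"tz": 0,"grip": 0},
])

```text
t: 8.15
ee_pos: [0.4153, -0.2725, 0.1997]
ee_rot: [0.992, -0.123, -0.001, -0.001]
force: [-0.5, 0.3, -0.2]
opening: 0.0853
finger_force: 0.0
```

Run:
```python
from h import *
s=observe();print(s['ee_pos'],Ro.from_quat(s['ee_rot']).as_matrix().round(4),s['joint_pos'])
p=cam('wrist')
import pickle;pickle.dump(p,open('w4.pkl','wb'))
for th in['clip_grip','holder']:
  for r in spotter.silhouettes(p,th)[:2]: print(th,r['score'],r['position'],r['pixels'].sum(),atz(p,r['position'],.07)); P=r['position']
g=p['image'][40:280,160:480];cv2.imwrite('pics/c3.png',cv2.resize(g,(800,600),interpolation=cv2.INTER_CUBIC)[:,:,::-1])
```

```text
[ 0.41528654 -0.27253853  0.19971894] [[ 0.9697 -0.2442 -0.001 ]
 [-0.2442 -0.9697  0.0027]
 [-0.0016 -0.0023 -1.    ]] [-8.06560348e-01  1.89112070e-01  1.70567709e+00  1.21190100e-03
  1.24938845e+00  1.01057790e+00]
clip_grip 0.83 [326.5, 126.9] 501 [ 0.47098489 -0.29497289  0.07      ]
clip_grip 0.81 [417.8, 181.8] 1053 [ 0.39700312 -0.37064777  0.07      ]
holder 0.81 [317.3, 131.9] 1901 [ 0.46863854 -0.28549947  0.07      ]
holder 0.57 [327.0, 125.0] 523 [ 0.47255218 -0.29583156  0.07      ]
```

View pics/c3.png

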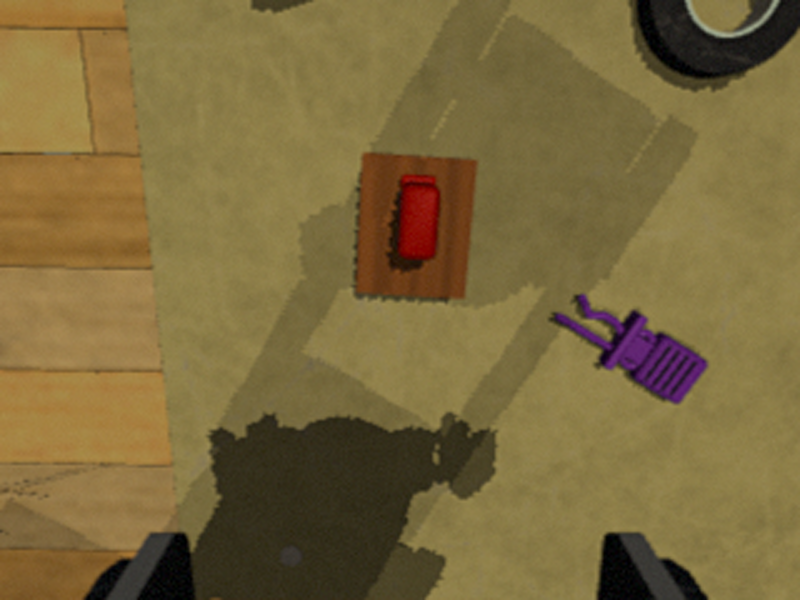

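Run:
```python
from h import *
import pickle;p=pickle.load(open('w4.pkl','rb'))
f=lambda x,y:(159.7+x/2.5,39.7+y/2.5)
c=[atz(p,f(*q),.086)[:2] for q in((403,188),(439,188),(436,258),(400,258))]
c=np.array(c);print(c.round(4),c.mean(0)); 
b=np.array([atz(p,f(*q),.042)[:2] for q in((362,153),(476,159),(465,298),(357,296))]);print('block',b.mean(0),np.linalg.norm(b-np.roll(b,1,0),axis=1))
for k in(c,b):
  for e in(k[0]-k[3],k[1]-k[2]): print(np.arctan2(e[1],e[0]),np.linalg.norm(e))
t=cam('top');g=t['image']
for r in spotter.silhouettes(t,'clip_grip')[:3]:
  q=r['position'];print(r['score'],q,g[int(q[1]),int(q[0])],atz(t,q,.075))
s=cam('side')
for r in spotter.silhouettes(s,'clip_grip')[:3]:
  q=r['position'];print(r['score'],q,atz(s,q,.072))
```

```text
[[ 0.4835 -0.2926]
 [ 0.4805 -0.3047]
 [ 0.4572 -0.2982]
 [ 0.4603 -0.2857]] [ 0.47038963 -0.29529736]
block [ 0.46440474 -0.29324951] [0.05800311 0.04586863 0.05654352 0.04620886]
-0.28777446988842037 0.024179553161111228
-0.27138140759615376 0.02416363939333271
-0.29879699884353267 0.05800310604995599
-0.29324762379473285 0.056543516751666814
0.7 [327.2, 256.9] [ 0.46960396 -0.3034441   0.072     ]
0.63 [292.4, 332.1] [ 0.35958671 -0.42756199  0.072     ]
```

>>> arm_command([
  {"wx": 0,"wy": 0,"wz": -1,"tx": 0.109,"ty": 0.01,"tz": 0,"grip": 0},
  {"wx": 0,"wy": 0,"wz": -1,"tx": 0.109,"ty": 0.01,"tz": 0,"grip": 0},
  {"wx": 0,"wy": 0,"wz": -1,"tx": 0.109,"ty": 0.01,"tz": 0,"grip": 0},
  {"wx": 0,"wy": 0,"wz": -1,"tx": 0.109,"ty": 0.01,"tz": 0,"grip": 0},
  {"wx": 0,"wy": 0,"wz": -1,"tx": 0.109,"ty": 0.01,"tz": 0,"grip": 0},
  {"wx": 0,"wy": 0,"wz": -1,"tx": 0.109,"ty": 0.01,"tz": 0,"grip": 0},
])

```text
t: 9.1
ee_pos: [0.5187, -0.3114, 0.2]
ee_rot: [0.963, 0.27, -0.0, -0.0]
force: [-0.1, 0.1, -0.0]
opening: 0.0856
finger_force: 0.0
```

>>> arm_command([
  {"wx": 0,"wy": 0,"wz": -1,"tx": 0,"ty": 0,"tz": 0,"grip": 0},
  {"wx": 0,"wy": 0,"wz": -1,"tx": 0,"ty": 0,"tz": 0,"grip": 0},
  {"wx": 0,"wy": 0,"wz": -1,"tx": 0,"ty": 0,"tz": 0,"grip": 0},
  {"wx": 0,"wy": 0,"wz": -1,"tx": 0,"ty": 0,"tz": 0,"grip": 0},
  {"wx": 0,"wy": 0,"wz": -1,"tx": 0,"ty": 0,"tz": 0,"grip": 0},
  {"wx": 0,"wy": 0,"wz": -1,"tx": 0,"ty": 0,"tz": 0,"grip": 0},
])

```text
t: 9.7
ee_pos: [0.5185, -0.3114, 0.2003]
ee_rot: [0.787, 0.618, 0.0, -0.0]
force: [-0.3, -0.1, 0.5]
opening: 0.0855
finger_force: 0.0
```

>>> arm_command([
  {"wx": 0,"wy": 0,"wz": -1,"tx": 0,"ty": 0,"tz": 0,"grip": 0},
  {"wx": 0,"wy": 0,"wz": -1,"tx": 0,"ty": 0,"tz": 0,"grip": 0},
  {"wx": 0,"wy": 0,"wz": -1,"tx": 0,"ty": 0,"tz": 0,"grip": 0},
  {"wx": 0,"wy": 0,"wz": -1,"tx": 0,"ty": 0,"tz": 0,"grip": 0},
  {"wx": 0,"wy": 0,"wz": -1,"tx": 0,"ty": 0,"tz": 0,"grip": 0},
  {"wx": 0,"wy": 0,"wz": -1,"tx": 0,"ty": 0,"tz": 0,"grip": 0},
])

```text
t: 10.3
ee_pos: [0.5185, -0.3114, 0.2003]
ee_rot: [0.49, 0.872, 0.0, -0.0]
force: [0.6, -0.7, 0.1]
opening: 0.085
finger_force: 0.0
```

>>> arm_command([
  {"wx": 0,"wy": 0,"wz": -0.94,"tx": 0,"ty": 0,"tz": 0,"grip": 0},
  {"wx": 0,"wy": 0,"wz": -0.94,"tx": 0,"ty": 0,"tz": 0,"grip": 0},
  {"wx": 0,"wy": 0,"wz": -0.94,"tx": 0,"ty": 0,"tz": 0,"grip": 0},
  {"wx": 0,"wy": 0,"wz": -0.94,"tx": 0,"ty": 0,"tz": 0,"grip": 0},
  {"wx": 0,"wy": 0,"wz": -0.94,"tx": 0,"ty": 0,"tz": 0,"grip": 0},
  {"wx": 0,"wy": 0,"wz": -0.94,"tx": 0,"ty": 0,"tz": 0,"grip": 0},
  {"wx": 0,"wy": 0,"wz": -0.94,"tx": 0,"ty": 0,"tz": 0,"grip": 0},
])

```text
t: 11.0
ee_pos: [0.5185, -0.3114, 0.2004]
ee_rot: [0.147, 0.989, 0.0, -0.0]
force: [-0.2, 0.1, -0.1]
opening: 0.0857
finger_force: 0.0
```

Run:
```python
from h import *
s=observe();print(s['ee_pos'],Ro.from_quat(s['ee_rot']).as_matrix().round(4),s['joint_pos'])
p=cam('wrist')
import pickle;pickle.dump(p,open('w5.pkl','wb'))
r=spotter.silhouettes(p,'clip_grip')
for q in r[:2]: print(q['score'],q['position'],q['pixels'].sum(),atz(p,q['position'],.075))
u=proj(p,[.47,-.295,.075])[0];print(u)
# colour mask of red, min-area rect
hsv=cv2.cvtColor(p['image'],cv2.COLOR_RGB2HSV);m=((hsv[:,:,0]<8)|(hsv[:,:,0]>172))&(hsv[:,:,1]>150)&(hsv[:,:,2]>60)
y,x=np.where(m);k=(abs(x-u[0])<50)&(abs(y-u[1])<50);print(x[k].min(),x[k].max(),y[k].min(),y[k].max())
x0,y0=int(u[0])-60,max(0,int(u[1])-60)
print(x0,y0);g=p['image'][y0:y0+120,x0:x0+120];cv2.imwrite('pics/c4.png',cv2.resize(g,(600,600),interpolation=cv2.INTER_CUBIC)[:,:,::-1])
```

```text
[ 0.51853176 -0.31143865  0.2003624 ] [[-9.567e-01  2.909e-01 -2.000e-04]
 [ 2.909e-01  9.567e-01  3.000e-04]
 [ 2.000e-04  2.000e-04 -1.000e+00]] [-7.25136982e-01  3.77638976e-01  1.44362184e+00  7.75041930e-05
  1.32063130e+00 -2.00073473e+00]
0.67 [318.1, 136.8] 538 [ 0.46991255 -0.29689764  0.075     ]
0.52 [546.8, 233.3] 2428 [ 0.63433124 -0.09729751  0.075     ]
[320.07755031 136.28925252]
313 328 120 152
260 76
```

View pics/c4.png

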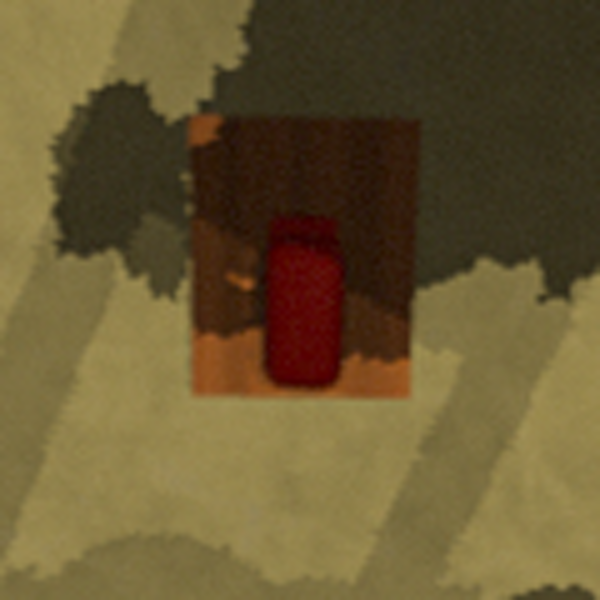

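Run:
```python
from h import *
import pickle;p=pickle.load(open('w5.pkl','rb'))
f=lambda x,y:(259.7+x/5,75.7+y/5)
c=np.array([atz(p,f(*q),.086)[:2] for q in((268,242),(343,242),(341,387),(266,387))])
b=np.array([atz(p,f(*q),.042)[:2] for q in((190,115),(420,120),(410,398),(193,398))])
for k in(c,b):
  print(k.mean(0),[(np.arctan2(e[1],e[0]),np.linalg.norm(e)) for e in(k[3]-k[0],k[2]-k[1])])
```

```text
[ 0.47102687 -0.29490857] [(np.float64(-0.3145904594204209), np.float64(0.02563771792099463)), (np.float64(-0.29763599225186077), np.float64(0.025633192182729855))]
[ 0.46587223 -0.29321201] [(np.float64(-0.3068082132181197), np.float64(0.057115392125381456)), (np.float64(-0.3040530550976645), np.float64(0.056166079238907235))]
```

>>> arm_command([
  {"wx": 0,"wy": 0,"wz": 0,"tx": 0.0505,"ty": 0.0017,"tz": 0,"grip": 0},
  {"wx": 0,"wy": 0,"wz": 0,"tx": 0.0505,"ty": 0.0017,"tz": 0.05,"grip": 0},
  {"wx": 0,"wy": 0,"wz": 0,"tx": 0.0505,"ty": 0.0017,"tz": 0.1,"grip": 0},
  {"wx": 0,"wy": 0,"wz": 0,"tx": 0.0505,"ty": 0.0017,"tz": 0.125,"grip": 100},
  {"wx": 0,"wy": 0,"wz": 0,"tx": 0.0505,"ty": 0.0017,"tz": 0.144,"grip": 100},
  {"wx": 0,"wy": 0,"wz": 0,"tx": 0.0505,"ty": 0.0017,"tz": 0.144,"grip": 150},
  {"wx": 0,"wy": 0,"wz": 0,"tx": 0.0505,"ty": 0.0017,"tz": 0.144,"grip": 255},
  {"wx": 0,"wy": 0,"wz": 0,"tx": 0.0505,"ty": 0.0017,"tz": 0.144,"grip": 255},
  {"wx": 0,"wy": 0,"wz": 0,"tx": 0.0505,"ty": 0.0017,"tz": 0.144,"grip": 255},
  {"wx": 0,"wy": 0,"wz": 0,"tx": 0.0505,"ty": 0.0017,"tz": 0.144,"grip": 255},
], force=60)

```text
t: 12.1
ee_pos: [0.4715, -0.2961, 0.0578]
ee_rot: [0.145, 0.989, -0.001, 0.001]
force: [0.7, 0.8, 4.2]
opening: 0.0131
finger_force: 61.5
```

>>> arm_command([
  {"wx": 0,"wy": 0,"wz": 0,"tx": 0,"ty": 0,"tz": -0.02,"grip": 255},
  {"wx": 0,"wy": 0,"wz": 0,"tx": 0,"ty": 0,"tz": -0.05,"grip": 255},
  {"wx": 0,"wy": 0,"wz": 0,"tx": 0,"ty": 0,"tz": -0.09,"grip": 255},
  {"wx": 0,"wy": 0,"wz": -0.052,"tx": 0.02,"ty": 0.03,"tz": -0.12,"grip": 255},
  {"wx": 0,"wy": 0,"wz": -0.052,"tx": 0.11,"ty": 0.431,"tz": -0.12,"grip": 255},
  {"wx": 0,"wy": 0,"wz": -0.052,"tx": 0.11,"ty": 0.431,"tz": -0.12,"grip": 255},
  {"wx": 0,"wy": 0,"wz": -0.052,"tx": 0.11,"ty": 0.431,"tz": -0.12,"grip": 255},
  {"wx": 0,"wy": 0,"wz": -0.052,"tx": 0.11,"ty": 0.431,"tz": -0.12,"grip": 255},
  {"wx": 0,"wy": 0,"wz": -0.052,"tx": 0.11,"ty": 0.431,"tz": -0.12,"grip": 255},
  {"wx": 0,"wy": 0,"wz": -0.052,"tx": 0.11,"ty": 0.431,"tz": -0.12,"grip": 255},
])

```text
t: 13.1
ee_pos: [0.4813, 0.0402, 0.1772]
ee_rot: [0.125, 0.992, -0.0, 0.001]
force: [1.3, -0.1, -0.6]
opening: 0.0135
finger_force: 61.2
```

Run:
```python
from h import *
s=observe();M=Ro.from_quat(s['ee_rot']).as_matrix();print(s['ee_pos'],np.arctan2(M[1,0],M[0,0]),s['opening'])
d=np.array([.4898,.1479,.16])-s['ee_pos'];print(M.T@d, (2.892-np.arctan2(M[1,0],M[0,0])))
```

```text
[0.48129637 0.0402471  0.17719995] 2.8902298930501806 0.013533613413966611
[0.01856399 0.10638224 0.01718998] 0.0017701069498192723
```

>>> arm_command([
  {"wx": 0,"wy": 0,"wz": 0,"tx": 0.0185,"ty": 0.1065,"tz": 0.01,"grip": 255},
  {"wx": 0,"wy": 0,"wz": 0,"tx": 0.0185,"ty": 0.1065,"tz": 0.01,"grip": 255},
  {"wx": 0,"wy": 0,"wz": 0,"tx": 0.0185,"ty": 0.1065,"tz": 0.015,"grip": 255},
  {"wx": 0,"wy": 0,"wz": 0,"tx": 0.0185,"ty": 0.1065,"tz": 0.02,"grip": 255},
  {"wx": 0,"wy": 0,"wz": 0,"tx": 0.0185,"ty": 0.1065,"tz": 0.025,"grip": 255},
  {"wx": 0,"wy": 0,"wz": 0,"tx": 0.0185,"ty": 0.1065,"tz": 0.025,"grip": 255},
])

```text
t: 13.7
ee_pos: [0.4895, 0.1445, 0.1507]
ee_rot: [0.126, 0.992, -0.0, -0.001]
force: [-0.1, 0.2, -1.1]
opening: 0.0129
finger_force: 61.1
```

Run:
```python
from h import *
s=observe();print(s['ee_pos'])
p=cam('wrist')
import pickle;pickle.dump(p,open('w6.pkl','wb'))
M=Ro.from_quat(s['ee_rot']).as_matrix();tip=s['ee_pos']+M@np.array([.006,0,.048]);print(tip,proj(p,tip),proj(p,[.484,.1494,.079]))
g=p['image'][130:310,200:440];cv2.imwrite('pics/c5.png',cv2.resize(g,(800,600),interpolation=cv2.INTER_CUBIC)[:,:,::-1])
```

```text
[0.48954087 0.14447071 0.15074878]
[0.48365609 0.14594111 0.10275704] [[318.46383601 212.41396071]] [[322.71574946 200.82133976]]
```

View pics/c5.png

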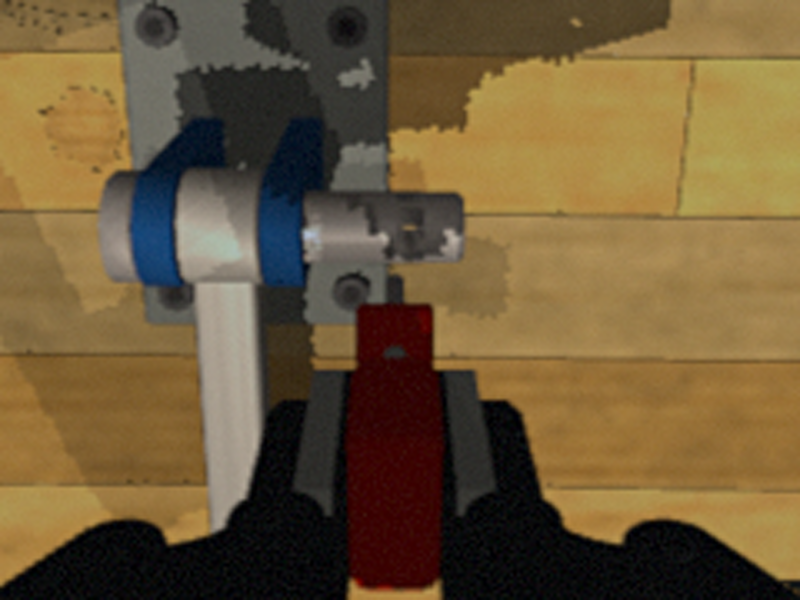

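Run:
```python
from h import *
import pickle;p=pickle.load(open('w6.pkl','rb'))
V=np.load('stand.npy');c,s=np.cos(V[2]),np.sin(V[2]);st=lambda h:np.array([c*(h[0]-V[0])+s*(h[1]-V[1]),-s*(h[0]-V[0])+c*(h[1]-V[1])])
f=lambda x,y:(199.65+x/3.3333,129.65+y/3.3333)
# pin silhouette rows 192..262 -> axis row ; hole
print('hole',st(atz(p,f(410,224),.0788)),'pin axis mid',st(atz(p,f(350,227),.073)))
sil=[proj(p,[*(V[:2]+np.array([c*x-s*.045,s*x+c*.045])),.07+z])[0] for x,z in((-.0084,.0032),(.0084,.0032))]
print('pred pin edge rows',[(q[1]-129.65)*3.333 for q in sil])
t=atz(p,f(396,280+3),.105);print('tip ctr',st(t), 'cmd', st([.48366,.14594]))
for b,l in(((352,290),(-1)),((347,26),1)): print('bolt',st(atz(p,f(*b),.013)))
```

```text
hole [-0.00306506  0.0461589 ] pin axis mid [-0.00036951  0.03144331]
pred pin edge rows [np.float64(195.92854964120693), np.float64(260.3605846292179)]
tip ctr [0.00150945 0.0427657 ] cmd [0.0007587  0.04277843]
bolt [0.04141001 0.02862278]
bolt [-0.04207853  0.02860894]
```

>>> arm_command([
  {"wx": 0,"wy": 0,"wz": 0,"tx": 0.001,"ty": 0.0034,"tz": 0.005,"grip": 255},
  {"wx": 0,"wy": 0,"wz": 0,"tx": 0.001,"ty": 0.0034,"tz": 0.01,"grip": 255},
  {"wx": 0,"wy": 0,"wz": 0,"tx": 0.001,"ty": 0.0034,"tz": 0.015,"grip": 255},
  {"wx": 0,"wy": 0,"wz": 0,"tx": 0.001,"ty": 0.0034,"tz": 0.018,"grip": 255},
  {"wx": 0,"wy": 0,"wz": 0,"tx": 0.001,"ty": 0.0034,"tz": 0.018,"grip": 255},
])

```text
t: 14.25
ee_pos: [0.4895, 0.1495, 0.1328]
ee_rot: [0.125, 0.992, -0.0, -0.001]
force: [-0.4, -0.2, 0.1]
opening: 0.0133
finger_force: 61.1
```

Run:
```python
from h import *
s=observe();print(s['ee_pos'],s['force'])
p=cam('wrist')
import pickle;pickle.dump(p,open('w7.pkl','wb'))
V=np.load('stand.npy');c,q=np.cos(V[2]),np.sin(V[2]);st=lambda h:np.array([c*(h[0]-V[0])+q*(h[1]-V[1]),-q*(h[0]-V[0])+c*(h[1]-V[1])])
M=Ro.from_quat(s['ee_rot']).as_matrix();tip=s['ee_pos']+M@np.array([.006,0,.048]);print(tip,st(tip),M[:,2])
g=p['image'][150:240,270:390];cv2.imwrite('pics/c6.png',cv2.resize(g,(800,600),interpolation=cv2.INTER_CUBIC)[:,:,::-1])
```

```text
[0.48945557 0.14947294 0.13280685] [-0.39340067 -0.18378057  0.06233385]
[0.48358314 0.15095739 0.08481403] [-0.00055525  0.04762133] [-1.26222192e-03 -1.32290462e-04 -9.99999195e-01]
```

View pics/c6.png

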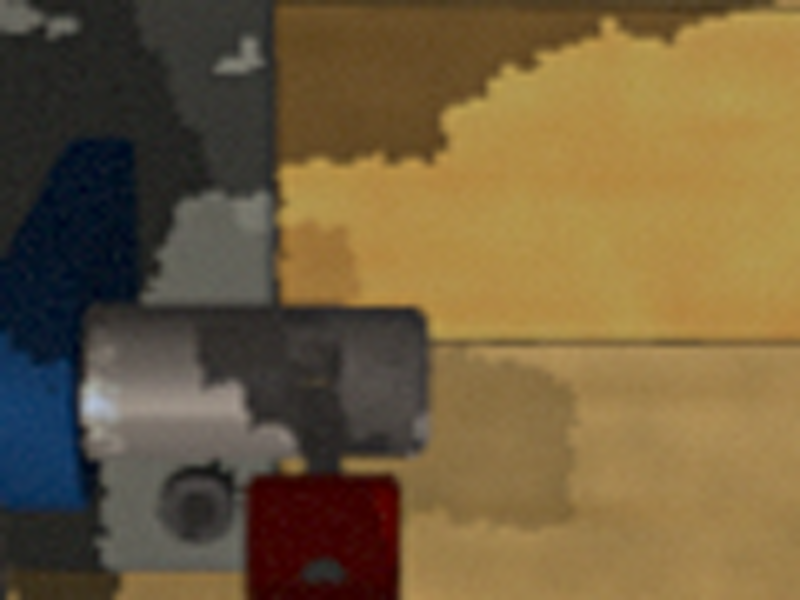

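>>> arm_command([
  {"wx": 0,"wy": 0,"wz": 0,"tx": 0,"ty": -0.0008,"tz": 0,"grip": 255},
  {"wx": 0,"wy": 0,"wz": 0,"tx": 0,"ty": -0.0008,"tz": 0.002,"grip": 255},
  {"wx": 0,"wy": 0,"wz": 0,"tx": 0,"ty": -0.0008,"tz": 0.004,"grip": 255},
  {"wx": 0,"wy": 0,"wz": 0,"tx": 0,"ty": -0.0008,"tz": 0.005,"grip": 255},
  {"wx": 0,"wy": 0,"wz": 0,"tx": 0,"ty": -0.0008,"tz": 0.006,"grip": 255},
  {"wx": 0,"wy": 0,"wz": 0,"tx": 0,"ty": -0.0008,"tz": 0.007,"grip": 255},
  {"wx": 0,"wy": 0,"wz": 0,"tx": 0,"ty": -0.0008,"tz": 0.008,"grip": 255},
  {"wx": 0,"wy": 0,"wz": 0,"tx": 0,"ty": -0.0008,"tz": 0.009,"grip": 255},
])

```text
t: 15.1
ee_pos: [0.4897, 0.1489, 0.1244]
ee_rot: [0.125, 0.992, 0.0, 0.0]
force: [-0.1, 0.1, 0.1]
opening: 0.013
finger_force: 61.1
```

>>> arm_command([
  {"wx": 0,"wy": 0,"wz": 0,"tx": 0,"ty": 0,"tz": 0.001,"grip": 255},
  {"wx": 0,"wy": 0,"wz": 0,"tx": 0,"ty": 0,"tz": 0.002,"grip": 255},
  {"wx": 0,"wy": 0,"wz": 0,"tx": 0,"ty": 0,"tz": 0.003,"grip": 255},
  {"wx": 0,"wy": 0,"wz": 0,"tx": 0,"ty": 0,"tz": 0.004,"grip": 255},
])

```text
t: 15.5
ee_pos: [0.4897, 0.1489, 0.1204]
ee_rot: [0.125, 0.992, 0.0, 0.0]
force: [-0.6, 0.1, -0.9]
opening: 0.013
finger_force: 61.1
```

>>> arm_command([
  {"wx": 0,"wy": 0,"wz": 0,"tx": 0,"ty": 0,"tz": 0.001,"grip": 255},
  {"wx": 0,"wy": 0,"wz": 0,"tx": 0,"ty": 0,"tz": 0.002,"grip": 255},
  {"wx": 0,"wy": 0,"wz": 0,"tx": 0,"ty": 0,"tz": 0.003,"grip": 255},
  {"wx": 0,"wy": 0,"wz": 0,"tx": 0,"ty": 0,"tz": 0.004,"grip": 255},
  {"wx": 0,"wy": 0,"wz": 0,"tx": 0,"ty": 0,"tz": 0.005,"grip": 255},
  {"wx": 0,"wy": 0,"wz": 0,"tx": 0,"ty": 0,"tz": 0.006,"grip": 255},
])

```text
t: 16.1
ee_pos: [0.4896, 0.1488, 0.1144]
ee_rot: [0.125, 0.992, -0.0, -0.0]
force: [1.2, 0.4, -1.1]
opening: 0.0131
finger_force: 61.1
```

>>> arm_command([
  {"wx": 0,"wy": 0,"wz": 0,"tx": 0,"ty": 0,"tz": 0.001,"grip": 255},
  {"wx": 0,"wy": 0,"wz": 0,"tx": 0,"ty": 0,"tz": 0.002,"grip": 255},
  {"wx": 0,"wy": 0,"wz": 0,"tx": 0,"ty": 0,"tz": 0.003,"grip": 255},
  {"wx": 0,"wy": 0,"wz": 0,"tx": 0,"ty": 0,"tz": 0.004,"grip": 255},
  {"wx": 0,"wy": 0,"wz": 0,"tx": 0,"ty": 0,"tz": 0.005,"grip": 255},
])

```text
t: 16.6
ee_pos: [0.49, 0.1488, 0.1096]
ee_rot: [0.125, 0.992, 0.0, 0.0]
force: [1.2, -1.3, 1.2]
opening: 0.0131
finger_force: 61.1
```

>>> arm_command([
  {"wx": 0,"wy": 0,"wz": 0,"tx": 0,"ty": 0,"tz": 0.001,"grip": 255},
  {"wx": 0,"wy": 0,"wz": 0,"tx": 0,"ty": 0,"tz": 0.002,"grip": 255},
  {"wx": 0,"wy": 0,"wz": 0,"tx": 0,"ty": 0,"tz": 0.003,"grip": 255},
  {"wx": 0,"wy": 0,"wz": 0,"tx": 0,"ty": 0,"tz": 0.004,"grip": 255},
])

```text
t: 17.0
ee_pos: [0.4904, 0.1488, 0.1057]
ee_rot: [0.125, 0.992, 0.0, 0.001]
force: [2.2, -0.8, 1.7]
opening: 0.0127
finger_force: 61.3
```

>>> arm_command([
  {"wx": 0,"wy": 0,"wz": 0,"tx": 0,"ty": 0,"tz": 0.001,"grip": 255},
  {"wx": 0,"wy": 0,"wz": 0,"tx": 0,"ty": 0,"tz": 0.002,"grip": 255},
  {"wx": 0,"wy": 0,"wz": 0,"tx": 0,"ty": 0,"tz": 0.003,"grip": 255},
  {"wx": 0,"wy": 0,"wz": 0,"tx": 0,"ty": 0,"tz": 0.004,"grip": 255},
])

```text
t: 17.4
ee_pos: [0.4901, 0.1488, 0.1015]
ee_rot: [0.125, 0.992, 0.0, 0.0]
force: [3.6, -1.0, 1.5]
opening: 0.0128
finger_force: 61.4
```

>>> arm_command([
  {"wx": 0,"wy": 0,"wz": 0,"tx": 0,"ty": 0,"tz": 0.001,"grip": 255},
  {"wx": 0,"wy": 0,"wz": 0,"tx": 0,"ty": 0,"tz": 0.002,"grip": 255},
  {"wx": 0,"wy": 0,"wz": 0,"tx": 0,"ty": 0,"tz": 0.003,"grip": 255},
  {"wx": 0,"wy": 0,"wz": 0,"tx": 0,"ty": 0,"tz": 0.004,"grip": 255},
])

```text
t: 17.8
ee_pos: [0.4895, 0.1488, 0.0973]
ee_rot: [0.125, 0.992, -0.0, -0.0]
force: [3.5, -0.5, 0.4]
opening: 0.0128
finger_force: 61.3
```

>>> arm_command([
  {"wx": 0,"wy": 0,"wz": 0,"tx": 0,"ty": 0,"tz": 0.0007,"grip": 255},
  {"wx": 0,"wy": 0,"wz": 0,"tx": 0,"ty": 0,"tz": 0.0014,"grip": 255},
  {"wx": 0,"wy": 0,"wz": 0,"tx": 0,"ty": 0,"tz": 0.002,"grip": 255},
])

```text
t: 18.1
ee_pos: [0.4894, 0.1488, 0.0953]
ee_rot: [0.125, 0.992, -0.0, -0.0]
force: [4.3, -0.7, -0.7]
opening: 0.0132
finger_force: 61.3
```

>>> arm_command([
  {"wx": 0,"wy": 0,"wz": 0,"tx": 0,"ty": 0,"tz": 0.0005,"grip": 255},
  {"wx": 0,"wy": 0,"wz": 0,"tx": 0,"ty": 0,"tz": 0.001,"grip": 255},
])

```text
t: 18.3
ee_pos: [0.4894, 0.1489, 0.0943]
ee_rot: [0.125, 0.992, -0.0, -0.0]
force: [2.2, -1.3, -0.3]
opening: 0.0132
finger_force: 61.3
```

>>> arm_command([
  {"wx": 0,"wy": 0,"wz": 0,"tx": 0,"ty": 0,"tz": 0.0005,"grip": 255},
  {"wx": 0,"wy": 0,"wz": 0,"tx": 0,"ty": 0,"tz": 0.001,"grip": 255},
])

```text
t: 18.5
ee_pos: [0.4894, 0.1489, 0.0933]
ee_rot: [0.125, 0.992, -0.0, -0.0]
force: [3.3, -0.0, 0.1]
opening: 0.0135
finger_force: 61.3
```

Run:
```python
from h import *
s=observe();print(s['ee_pos'],s['force'])
p=cam('wrist');q=cam('side');t=cam('top')
g=cv2.resize(p['image'][130:330,220:420],(600,600),interpolation=2)
u=proj(q,[.484,.149,.08])[0].astype(int);k=cv2.resize(q['image'][u[1]-20:u[1]+20,u[0]-20:u[0]+20],(200,200),interpolation=2)
u=proj(t,[.484,.149,.08])[0].astype(int);k2=cv2.resize(t['image'][u[1]-20:u[1]+20,u[0]-20:u[0]+20],(200,200),interpolation=2)
o=np.zeros((600,800,3),np.uint8);o[:,:600]=g;o[:200,600:]=k;o[200:400,600:]=k2;cv2.imwrite('pics/c7.png',o[:,:,::-1])
```

```text
[0.48936031 0.14886681 0.09333165] [ 3.30923313 -0.02291418  0.11307531]
```

View pics/c7.png

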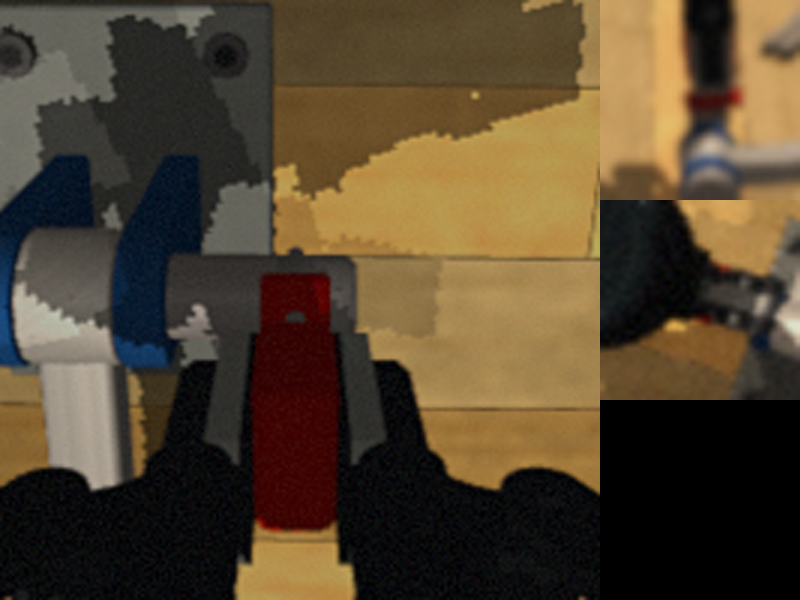

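>>> arm_command([
  {"wx": 0,"wy": 0,"wz": 0,"tx": 0,"ty": 0,"tz": 0.0005,"grip": 255},
  {"wx": 0,"wy": 0,"wz": 0,"tx": 0,"ty": 0,"tz": 0.001,"grip": 255},
])

```text
t: 18.85
ee_pos: [0.4895, 0.1489, 0.0924]
ee_rot: [0.125, 0.992, 0.0, -0.0]
force: [2.4, -1.6, 0.5]
opening: 0.013
finger_force: 61.3
```

>>> arm_command([
  {"wx": 0,"wy": 0,"wz": 0,"tx": 0,"ty": 0,"tz": 0.0005,"grip": 255},
  {"wx": 0,"wy": 0,"wz": 0,"tx": 0,"ty": 0,"tz": 0.001,"grip": 255},
])

```text
t: 19.05
ee_pos: [0.4896, 0.1489, 0.0919]
ee_rot: [0.125, 0.992, 0.0, 0.0]
force: [0.4, -1.5, 6.7]
opening: 0.0134
finger_force: 62.2
```

>>> arm_command([
  {"wx": 0,"wy": 0,"wz": 0,"tx": 0,"ty": 0,"tz": 0,"grip": 190},
  {"wx": 0,"wy": 0,"wz": 0,"tx": 0,"ty": 0,"tz": 0,"grip": 150},
  {"wx": 0,"wy": 0,"wz": 0,"tx": 0,"ty": 0,"tz": 0,"grip": 150},
  {"wx": 0,"wy": 0,"wz": 0,"tx": 0,"ty": 0,"tz": 0,"grip": 150},
  {"wx": 0,"wy": 0,"wz": 0,"tx": 0,"ty": 0,"tz": -0.01,"grip": 150},
  {"wx": 0,"wy": 0,"wz": 0,"tx": 0,"ty": 0,"tz": -0.03,"grip": 150},
  {"wx": 0,"wy": 0,"wz": 0,"tx": 0,"ty": 0,"tz": -0.06,"grip": 150},
  {"wx": 0,"wy": 0,"wz": 0,"tx": -0.04,"ty": 0,"tz": -0.1,"grip": 150},
  {"wx": 0,"wy": 0,"wz": 0,"tx": -0.05,"ty": 0,"tz": -0.1,"grip": 150},
  {"wx": 0,"wy": 0,"wz": 0,"tx": -0.05,"ty": 0,"tz": -0.1,"grip": 150},
])

```text
t: 20.05
ee_pos: [0.5409, 0.1359, 0.194]
ee_rot: [0.126, 0.992, 0.0, 0.003]
force: [-0.3, -0.3, -0.8]
opening: 0.035
finger_force: 0.0
```

Run:
```python
from h import *
s=observe();print(s['ee_pos'],s['force'],s['opening'])
p=cam('wrist');q=cam('side')
u=proj(p,[.484,.149,.09])[0].astype(int);print(u)
g=cv2.resize(p['image'][max(0,u[1]-60):u[1]+60,u[0]-50:u[0]+50],(500,600) ,interpolation=2) if u[1]>60 else cv2.resize(p['image'][:120,u[0]-50:u[0]+50],(500,600))
u=proj(q,[.484,.149,.08])[0].astype(int);k=cv2.resize(q['image'][u[1]-30:u[1]+30,u[0]-15:u[0]+15],(300,600),interpolation=2)
cv2.imwrite('pics/c8.png',np.hstack([g,k])[:,:,::-1])
```

```text
[0.54094938 0.1358559  0.19395133] [-0.32496805 -0.2963581  -0.79398156] 0.034999463240863025
[316 130]
```

View pics/c8.png

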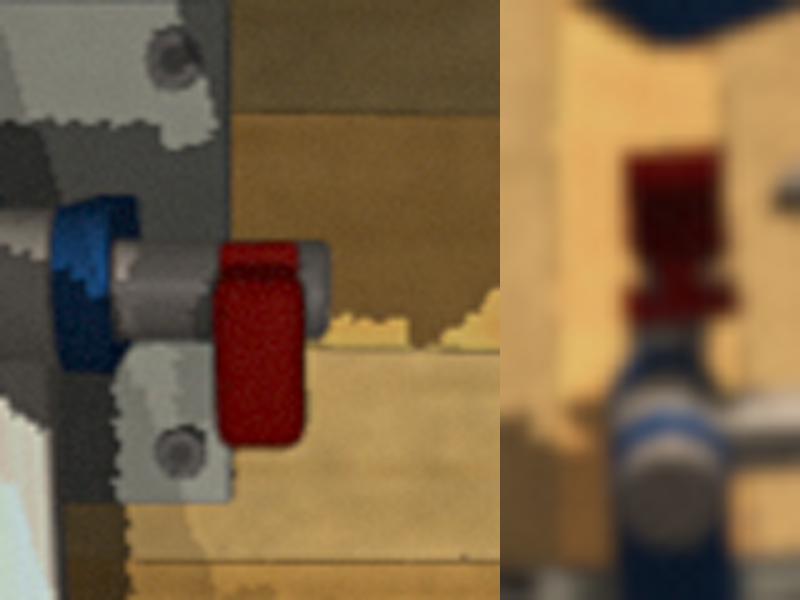

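```bash
python3 -c "
from h import *
print(order.sign_off())"
```

```text
the job is handed in; nothing more can be done
None
```

I pushed the pin home and pressed the R-clip's straight leg through the cross-hole until the collar met the pin, with no tool force reading above about 13 N. I then let go and handed the job in at about 20 s of the 58 s; the last pictures show the clip upright and square on the pin, but the judge's verdict was not shown.

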